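# Clamp the slate clock base in the notched cradle

### The job

Clamp the black slate clock base in the wooden cradle: squeeze the red release lever against the black handle bar, slide the frame along so that its cork pad pushes the slate up against the steel end stop, and let go of the lever with its tooth dropped fully home in the notch that leaves the spring pad holding the slate snugly. The toothed strip sits several millimetres off, so feel for the notch; press the slate only gently, as it chips, and leave the other things on the counter where they are.

Things in the scene. Friction and masses are not known exactly. Their poses are not given: they have to be found in the camera images.
- cradle: Clamping cradle: dark wooden board 170 x 440 mm (x by y), 15 mm thick, fixed. Origin at counter level; board spans x -95 to +75, y -220 to +220 mm in its own axes, z up. The frame slides along its y at x = 0 between brass guide strips 12 mm high, 82 mm apart. Along the -x side (x -85 to -55 mm) lies a steel toothed strip, its lands 28 mm above the counter.
- notch (a point): Drawn place of the right notch: on the strip (cradle x -70, y +45, z 28 mm). Going +y the strip has a long starting slot, then 7 notches 11.5 mm long, pitch 24 mm, for frame values 0.092, 0.116 ... 0.212 (the right one), 0.236 (out of reach). But the whole strip is fitted up to 7 mm off along y, either way, anew each time and unmeasured. At 0.188 the pad does not reach the slate.
- stop_face (a point): Middle of the face of the steel end stop at the cradle's +y end: cradle x 0, y +195, 35 mm above the counter. The stop is 100 mm wide, its top 55 mm above the counter.
- frame (a joint): Slide of the steel frame along the cradle's +y, m. The centre of frame, bars and tooth lies at cradle y = -167 mm + this value. About 6 N of sliding friction plus the pad's spring; it stays where it is left. It starts at 0 to 0.05 with the tooth down in the long slot, which ends at about 0.062. Its body is 70 x 70 mm, top 42 mm above the counter.
- lever (a joint): Release lever on the frame, rad: 0 = let go, tooth fully down in a notch or the slot; about 0.157 = tooth resting on a land between notches; 0.25 = squeezed to its stop, tooth 3 mm clear of the lands. The tooth is 8 mm long (1.75 mm play each way in a notch), 5 mm deep in it. A spring pushes the lever out with 4.5 to 7 N at the red bar. Only squeezing lifts the tooth.
- handle (a point): Midway between the two handle bars when squeezed, 105 mm above the counter, at cradle x -21 mm, at the frame's centre in y; moves with it; axes as the cradle's. The bars are round, 12 mm thick, along y: gripped from above, closing along cradle x, with about 20 N. Nothing beside them is higher than 60 mm. Over the outsides: 42 mm squeezed, 55.5 let go, about 47 with the tooth on a land.
- red_bar (a point): Middle of the red lever bar (60 mm long): at cradle x -49.5 mm let go, -36 mm squeezed, about 103 to 105 mm above the counter. The black fixed bar (68 mm long) stays at cradle x -6 mm.
- pad: Spring pad with a cork face on the frame's +y side, 66 mm wide (x), 22 mm high. Origin at the middle of its cork face, 30 mm above the counter, 70 mm in front (+y) of the frame's centre when not pressed. It gives by up to 20 mm: 2 N at first touch, 0.25 N more for each mm (about 7 N at the end of its travel, and then rigid).
- slate_center (a point): Centre of the loose black slate clock base: block 75 x 90 mm (x x y), 30 mm high with a stepped top and a brass line, 0.4 to 0.65 kg, lying on the cradle's board (its centre 30 mm above the counter) between the guides, 15 to 50 mm short of the end stop at the start. Against the end stop its centre lies at cradle y = +150 mm. Axes as the cradle's.
- watch: Bystander: silver hunter pocket watch lying flat, 48 mm across, 13 mm thick. Origin under its centre.
- finial: Bystander: brass cone finial standing, 36 mm wide, 64 mm high. Origin under its centre.
- bushing_tool: Bystander: steel bushing tool with a wooden handle, 130 mm long, lying. Origin under its middle.
- loupe: Bystander: black eye loupe, 34 mm wide, 26 mm high. Origin under its centre.
- oil: Bystander: small amber oil bottle, 32 mm wide, 60 mm high. Origin under its centre.
- wheel: Bystander: brass clock wheel with a steel arbor, 58 mm wide, 20 mm high. Origin under its centre.
Things that resemble listed ones, but are neither listed nor needed, are in the scene too. Of the things that look like the part that bears slate_center, the largest one is meant.

How it is judged:
On the way:
1. the lever is held squeezed (0.18 rad or more) while the frame slides out of the long slot, past 0.10 m (value of joint lever above 0.18 rad and value of joint frame above 0.1 m), for 0.1 s.
At the end, for the whole second after the job is handed in: The lever is let go with the tooth fully down (lever below 0.05 rad) in the notch near 0.212 m (frame between 0.202 and 0.222 m), the pad presses on the slate with more than 1 N, the slate lies flat against the end stop (within 2.5 mm), and all is at rest (value of joint lever below 0.05 rad and value of joint frame between 0.202 and 0.222 m and contact force between slate and pad above 1 N and y of slate_center in the frame of cradle above 0.1475 m and angle between slate_center's own z axis and vertical below 0.05 rad and velocity of joint frame below 0.005 m/s and linear speed of slate below 0.01 m/s); the robot touches nothing.
It fails at once if the pad presses the slate with more than 15 N (contact force between slate and pad above 15 N).
It fails at once if a bystander is moved by more than 20 mm (distance of any of watch, finial, bushing_tool, loupe, oil, wheel from where it was at the start of the episode above 0.02 m).
It also fails if it takes over 64 s, if anything falls off the work surface, if the arm or the gripper's body presses on something with over 40 N, if the wrist force passes 120 N, or if a joint passes its speed limit or range.

### The arm

A 6-joint arm with a two-finger parallel gripper is mounted at the origin on the work surface. World frame = base frame: x ahead of the robot, y to its left, z up, the work surface at z = 0. Lengths are in m, angles in rad, forces in N, time in s.
With the tool pointing down it reaches from about 0.325 to 0.85 m from the base axis. Payload 15.5 kg.
Tool frame: the origin (TCP) lies at the very end of the fingers, on their centre line; the grasp point (between the pads) lies 19 mm behind it; z points along the fingers, y is the direction in which the jaws open and shut (so a half turn about z gives the same grasp; the last joint's range is limited). The gripper opens to 91 mm and grips with 3 to 60 N. Pads are 32 mm wide; open, the fingers measure 118 mm over their backs; the gripper's body (76 mm by 178 mm) begins 60 mm behind the grasp point.
Start: joints at [-1.315, 0.494, 1.345, -0, 1.302, -0.096], TCP at [0.215, -0.587, 0.188] pointing down, gripper open.
Joint ranges: [-2.91, 2.91], [-0.82, 2.16], [0.22, 2.67], [-1.22, 4.37], [0.12, 2.79], [-3.08, 3.08]. Speed limits (rad/s): [1.89, 1.89, 2.57, 3.01, 3.01, 3.01].

### API

Orientations are given as a unit quaternion [x, y, z, w].
In Python, from workcell import arm, cams gives the robot as it stands. Calls block until the motion is done:
- arm.move_pose(position, orientation): joint-space move of the TCP to a pose.
- arm.move_l(position, orientation=None, feed=0.15, max_force=None): straight line of the TCP; orientation=None keeps the orientation; feed is the mean speed in m/s. With max_force (N) it stops when the force on the tool has changed by that much, and returns True; else False.
- arm.set_joints(angles): joint-space move.
- arm.command_gripper(opening, newtons=None): finger opening in m; newtons is the grip in N (None keeps the last); returns when the fingers have stopped.
- arm.wait(seconds).
- arm.inverse_kinematics(position, orientation): joint angles nearest the present ones, or None.
- arm.state(): the state.
- cams.snapshot(name): name is "side" or "top" or "wrist"; returns the picture (384x512x3 uint8, red, green, blue); there is no depth.
- cams.camera_params(name): a dict with "intrinsics" (3x3 intrinsics, pixels), "rvec" (rotation vector, rad) and "tvec" (3), from world to camera coordinates, as OpenCV has them. Camera axes: x right, y down, z forward; pixel columns grow to the right and rows downward; lengths in m; the calibration is good to about 2 mm. A picture is of the moment at which its call begins: read the wrist's pose just before it. camera_params takes no time and is no camera call; for the wrist camera it gives the pose at the moment of the call.
A pose or a line that the arm cannot do raises arm.IKError and nothing moves.
- arm.hand_in(): hands the job in, once; it reports no verdict.
Trained networks look in the newest picture that a camera, given by its name, has taken for a name from the list of things; names that differ only in an ending like _2 or _b are one class to them, and where a whole thing is asked for, a point or a joint stands for the part that bears it (a point fixed in the world has none). Each returns a list of dicts, best first, with "confidence" (0 to 1); they miss things now and then, are a little off and sometimes report something else, mostly with a low value. They report only what shows in the picture. A call takes as long as a camera call. They do not tell look-alikes from the thing itself.
- cams.recognise(query, camera): "extent" ([left, top, right, bottom] in pixels, round what is visible of it).
- cams.silhouettes(query, camera): "region" (384x512 bool, what is visible of it) and "extent" ([left, top, right, bottom] in pixels, round what is visible of it).
The state is a dict: "clock": time; "joints": joint angles; "joint_velocities": joint speeds; "joint_efforts": joint torques, N m; "eef_pos": TCP position; "tool_rot": TCP orientation; "ft_force": force on the tool from outside, world axes, zero at the start; "torque": the same for the moment, N m; "gripper_width": finger opening in m.
Only numpy, scipy, OpenCV 4.12 (cv2) and the standard library are available. Lean on these libraries where they do the work, as an engineer would, in place of code of your own. Each camera call takes 0.05 s, during which the arm holds its last target.

## Working session

There is one attempt and no reset: what is moved stays moved. The work goes in short steps, each a Python script; the robot and the scene stay as the last script left them, time stands still between calls to the robot, and variables do not carry over. Pictures are saved under pics/ and viewed, and the job is handed in when it is done.

```bash
ls; mkdir -p pics
python3 - <<'E'
from workcell import arm,cams
import cv2
for n in ("side","top","wrist"):
    im=cams.snapshot(n); cv2.imwrite(f"pics/a_{n}.png",im[:,:,::-1])
    p=cams.camera_params(n); print(n,p)
    if n!="wrist":
        for q in ("cradle","handle","red_bar","slate_center","pad","frame"):
            print(q,[(r["confidence"],r["extent"]) for r in cams.recognise(q,n)][:3])
print(arm.state())
E
```

```text
pics
side {'intrinsics': array([[381.03486327,   0.        , 253.63717184],
       [  0.        , 381.03486327, 186.08080148],
       [  0.        ,   0.        ,   1.        ]]), 'rvec': array([ 2.1222415 , -0.06371755,  0.00928603]), 'tvec': array([-0.53412598,  0.09951541,  1.13101479])}
cradle [(0.71, [215.8, 177.0, 292.6, 289.8]), (0.43, [222.6, 221.3, 273.1, 268.9])]
handle [(0.68, [224.4, 222.1, 270.7, 267.3]), (0.2, [223.0, 147.7, 225.3, 152.3])]
red_bar [(0.74, [224.2, 222.9, 240.8, 261.2])]
slate_center [(0.84, [235.3, 189.1, 258.5, 212.8]), (0.64, [244.3, 167.4, 270.8, 178.5])]
pad [(0.51, [239.5, 231.9, 268.7, 241.4])]
frame []
top {'intrinsics': array([[463.828667  ,   0.        , 246.75240056],
       [  0.        , 463.828667  , 195.55629418],
       [  0.        ,   0.        ,   1.        ]]), 'rvec': array([ 2.18628963, -2.2081037 ,  0.06413184]), 'tvec': array([0.0032309 , 0.5280997 , 1.69662076])}
cradle [(0.86, [206.7, 175.5, 327.5, 232.0])]
handle [(0.66, [285.3, 184.5, 319.3, 216.8])]
red_bar []
slate_center [(0.94, [226.4, 189.5, 253.7, 211.3]), (0.52, [206.4,
[... 393 characters left out ...]
6324])}
{'clock': 0.75, 'joints': array([-1.31553597e+00,  4.93590341e-01,  1.34554260e+00,  2.49567339e-05,
        1.30247153e+00, -9.54611884e-02]), 'joint_velocities': array([ 0.00012413, -0.00073258,  0.00010174,  0.00076166, -0.0002813 ,
        0.00068539]), 'joint_efforts': array([-4.96698965e-03, -8.78587675e+01, -3.82222259e+01,  7.03833229e-02,
        4.40064829e-02, -4.07779351e-05]), 'eef_pos': array([ 0.21476602, -0.58692888,  0.18820652]), 'tool_rot': array([ 9.84664239e-01,  1.74460130e-01,  1.15217437e-05, -6.85137837e-06]), 'ft_force': array([ 0.03721711, -0.51269007,  0.09390246]), 'torque': array([0.00345386, 0.04690085, 0.02059392]), 'gripper_width': 0.0915132386533847}
```

Run:
```python
import cv2
a=cv2.imread("pics/a_top.png");b=cv2.imread("pics/a_side.png")
c=cv2.resize(a[155:280,150:350],(800,500),interpolation=cv2.INTER_CUBIC);cv2.imwrite("pics/a_topc.png",c)
c=cv2.resize(b[140:300,170:350],(675,600),interpolation=cv2.INTER_CUBIC);cv2.imwrite("pics/a_sidec.png",c)
```

```text
(no output)
```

View pics/a_topc.png

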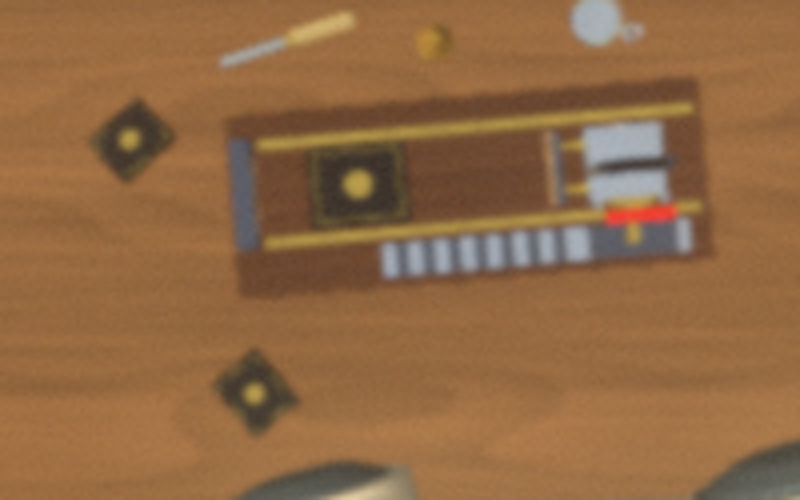

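View pics/a_sidec.png

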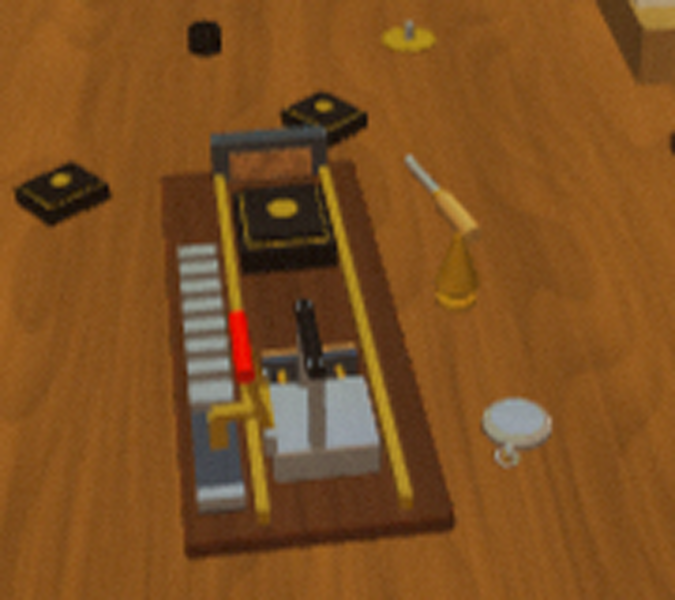

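View pics/a_wrist.png

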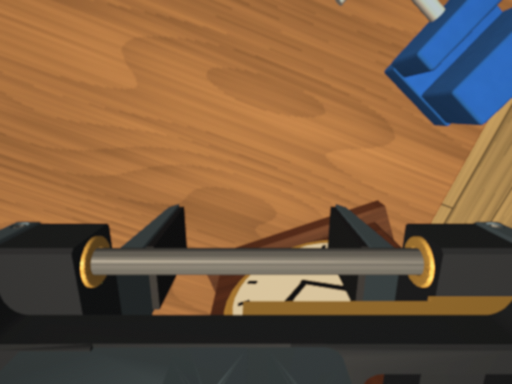

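```bash
cat > h.py <<'E'
from workcell import arm,cams
import numpy as np,cv2
from scipy.optimize import least_squares
from scipy.spatial.transform import Rotation as R
def proj(P,p): return cv2.projectPoints(np.asarray(P,float).reshape(-1,3),p['rvec'],p['tvec'],p['intrinsics'],None)[0][:,0]
def pix2z(uv,p,z):
    K=p['intrinsics'];Rm=cv2.Rodrigues(p['rvec'])[0];t=p['tvec']
    d=Rm.T@np.linalg.inv(K)@np.array([uv[0],uv[1],1]);c=-Rm.T@t
    return c+d*(z-c[2])/d[2]
def c2w(pose,P):
    P=np.asarray(P,float).reshape(-1,3);c,s=np.cos(pose[2]),np.sin(pose[2])
    return np.c_[pose[0]+c*P[:,0]-s*P[:,1],pose[1]+s*P[:,0]+c*P[:,1],P[:,2]]
def w2c(pose,w):
    c,s=np.cos(pose[2]),np.sin(pose[2]);d=np.asarray(w)[:2]-np.array(pose[:2])
    return np.array([c*d[0]+s*d[1],-s*d[0]+c*d[1]])
E
python3 - <<'E'
from h import *
pt,ps=cams.camera_params("top"),cams.camera_params("side")
C=np.array([[75,220,15],[75,-220,15],[-95,-220,15],[-95,220,15]])/1000
t=np.array([[225,118],[697,79],[713,255],[242,296]],float); ut=(t+.5)/4-.5+[150,155]
s=np.array([[352,162],[452,518],[190,548],[165,175]],float); us=(s+.5)/3.75-.5+[170,140]
W=np.array([pix2z(u,pt,.015) for u in ut]);print(W)
d=W[0]-W[1];yaw0=np.arctan2(d[1],d[0])-np.pi/2;x0=[*W.mean(0)[:2],yaw0]
for cams_ in ((1,0),(0,1),(1,1)):
    f=lambda x:np.r_[cams_[0]*(proj(c2w(x,C),pt)-ut).ravel(),cams_[1]*(proj(c2w(x,C),ps)-us).ravel()]
    r=least_squares(f,x0);print(r.x,np.round(r.fun,1))
pose=r.x
# strip in top crop, z=28mm
for X,Y in ((590,243),(565,245),(557,246),(539,248),(381,260),(399,259)):
    print(X,w2c(pose,pix2z(((X+.5)/4-.5+150,(Y+.5)/4-.5+155),pt,.028)))
print('frame',w2c(pose,pix2z(((624+.5)/4-.5+150,(165+.5)/4-.5+155),pt,.042)))
print('red',w2c(pose,pix2z(((642+.5)/4-.5+150,(215+.5)/4-.5+155),pt,.104)))
print('slate',w2c(pose,pix2z(((358+.5)/4-.5+150,(184+.5)/4-.5+155),pt,.045)))
E
```

```text
[[ 0.57175443  0.14835734  0.015     ]
 [ 0.60369215 -0.28797951  0.015     ]
 [ 0.44105347 -0.2996425   0.015     ]
 [ 0.40782757  0.13365037  0.015     ]]
[ 0.51610023 -0.07565989  0.07554988] [-0.3 -0.7  0.4 -1.   0.7  0.8 -0.8  0.8 -0.  -0.   0.  -0.  -0.  -0.
 -0.  -0. ]
[ 0.51867849 -0.08041018  0.0737594 ] [ 0.  -0.   0.  -0.   0.   0.   0.   0.   0.7 -0.7  1.5  0.2 -1.3 -0.2
 -0.8 -0.1]
[ 0.51773341 -0.07786424  0.07519711] [ 0.3 -1.1  1.  -1.5  1.3  0.4 -0.2  0.4  0.2 -1.1  1.  -0.6 -1.6 -1.
 -1.2 -0.4]
590 [-0.07251314 -0.10210909]
565 [-0.07238642 -0.07919402]
557 [-0.07267282 -0.0718329 ]
539 [-0.07309011 -0.05529349]
381 [-0.07170887  0.08930419]
399 [-0.07219923  0.07287101]
frame [-0.00472016 -0.13769658]
red [-0.05210343 -0.14089348]
slate [-0.0015411   0.10422368]
```

```bash
cat >> h.py <<'E'
POSE=np.array([0.5172,-0.0772,0.0753])
def quat(flip=0,pose=POSE):
    # tool z down, tool y along cradle +x (flip: -x)
    y=np.array([np.cos(pose[2]),np.sin(pose[2]),0])*(-1 if flip else 1); z=np.array([0,0,-1.]); x=np.cross(y,z)
    return R.from_matrix(np.c_[x,y,z]).as_quat()
E
python3 - <<'E'
from h import *
print(w2c(POSE,[0,0]))
for f in (0,1):
    for y in (-.14,.045):
        p=c2w(POSE,[-.021,y,.086])[0]; print(f,p,arm.inverse_kinematics(p,quat(f)))
P=cams.camera_params("wrist");Rm=cv2.Rodrigues(P['rvec'])[0];cam=-Rm.T@P['tvec']
s=arm.state();T=R.from_quat(s['tool_rot']).as_matrix()
print("cam in tool",T.T@(cam-s['eef_pos']),"cam axes in tool\n",T.T@Rm.T)
E
```

```text
[-0.50992674  0.1158896 ]
0 [ 0.50679155 -0.21838309  0.086     ] [-5.15081501e-01  5.15680979e-01  1.64352255e+00 -4.44089210e-16
  9.82389125e-01 -5.90381501e-01]
0 [ 0.49287421 -0.03390732  0.086     ] [-1.89619624e-01  4.50662158e-01  1.78286488e+00 -4.44089210e-16
  9.08065616e-01 -2.64919624e-01]
1 [ 0.50679155 -0.21838309  0.086     ] [-5.15081501e-01  5.15680979e-01  1.64352255e+00 -4.44089210e-16
  9.82389125e-01  2.55121115e+00]
1 [ 0.49287421 -0.03390732  0.086     ] [-1.89619624e-01  4.50662158e-01  1.78286488e+00 -4.44089210e-16
  9.08065616e-01  2.87667303e+00]
cam in tool [ 0.07379949 -0.00049522 -0.19662717] cam axes in tool
 [[-2.05277558e-05 -9.65460876e-01 -2.60548069e-01]
 [ 9.99999898e-01  9.76818078e-05 -4.40746760e-04]
 [ 4.50974560e-04 -2.60548052e-01  9.65460776e-01]]
```

Run:
```python
from h import *
arm.move_pose(c2w(POSE,[-.045,-.055,.22])[0],quat(0))
p=cams.camera_params("wrist")
im=cams.snapshot("wrist"); cv2.imwrite("pics/b.png",im[:,:,::-1]); np.save("b.npy",np.r_[p['rvec'],p['tvec']])
c=cv2.resize(im[:,:,::-1],(800,600),interpolation=cv2.INTER_CUBIC);cv2.imwrite("pics/b2.png",c)
print(arm.state()['clock'])
```

```text
2.6917
```

View pics/b2.png

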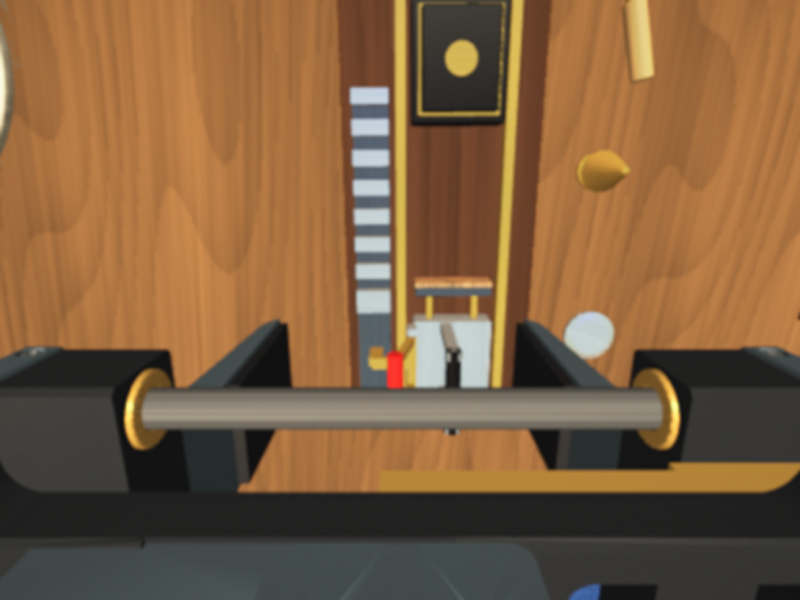

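Run:
```python
from h import *
im=cv2.imread("pics/b.png");p=cams.camera_params("wrist")
g=cv2.cvtColor(im,cv2.COLOR_BGR2GRAY)
# rectified at z=28: cradle x -100..-30, y -160..100, 0.5mm/px
def rect(z,x0,x1,y0,y1,st=.0005):
    X,Y=np.meshgrid(np.arange(x0,x1,st),np.arange(y1,y0,-st))
    uv=proj(c2w(POSE,np.c_[X.ravel(),Y.ravel(),np.full(X.size,z)]),p).astype(np.float32)
    return cv2.remap(im,uv[:,0].reshape(X.shape),uv[:,1].reshape(X.shape),cv2.INTER_CUBIC)
r=rect(.028,-.1,.06,-.18,.12)
cv2.imwrite("pics/r28.png",r)
gg=cv2.cvtColor(r,cv2.COLOR_BGR2GRAY).astype(float)
col=gg[:,50:70].mean(1); ys=.12-np.arange(len(col))*.0005
d=np.gradient(cv2.GaussianBlur(col.reshape(-1,1),(1,9),2).ravel())
for i in range(2,len(d)-2):
    if abs(d[i])>5 and abs(d[i])==abs(d[i-4:i+5]).max(): print("%.1f %.0f"%(ys[i]*1e3,d[i]))
r2=rect(.042,-.1,.06,-.18,.12)
cv2.imwrite("pics/r42.png",np.hstack([r,r2]))
```

```text
86.0 17
73.5 -16
62.0 15
49.5 -15
38.5 14
25.0 -15
14.5 15
1.0 -14
-9.5 14
-23.0 -14
-33.0 13
-47.0 -13
-57.0 12
-71.0 -14
-81.0 10
-102.5 -12
-146.5 5
-158.0 -9
```

View pics/r42.png

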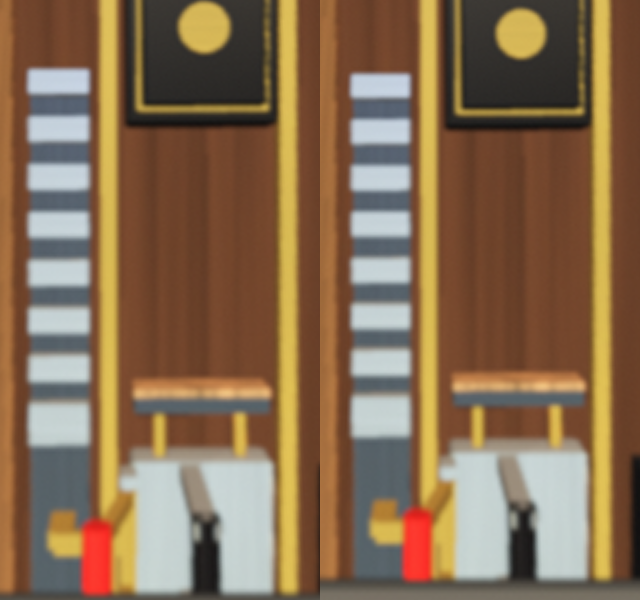

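Run:
```python
from h import *
im=cv2.imread("pics/b.png");p=cams.camera_params("wrist")
def prof(z,x0,x1,y0,y1):
    X,Y=np.meshgrid(np.arange(x0,x1,.0005),np.arange(y1,y0,-.0005))
    uv=proj(c2w(POSE,np.c_[X.ravel(),Y.ravel(),np.full(X.size,z)]),p).astype(np.float32)
    r=cv2.remap(im,uv[:,0].reshape(X.shape),uv[:,1].reshape(X.shape),cv2.INTER_CUBIC)
    c=cv2.GaussianBlur(cv2.cvtColor(r,cv2.COLOR_BGR2GRAY).astype(float).mean(1).reshape(-1,1),(1,9),2).ravel();d=np.gradient(c)
    print(z,[("%.1f %.0f"%((y1-i*.0005)*1e3,d[i])) for i in range(4,len(d)-4) if abs(d[i])>2 and abs(d[i])==abs(d[i-4:i+5]).max()])
prof(.042,.012,.03,-.16,-.05); prof(.042,-.03,-.015,-.16,-.05); prof(.041,-.02,.02,-.1,-.05)
y=-.140
arm.move_pose(c2w(POSE,[-.0222,y,.16])[0],quat(0))
arm.move_l(c2w(POSE,[-.0222,y,.086])[0],feed=.08,max_force=8)
f0=arm.state()['ft_force']
arm.command_gripper(.035,20)
s=arm.state();print(f0,s['ft_force'],s['torque'],s['gripper_width'],s['clock'],s['eef_pos'],c2w(POSE,[-.0222,y,.086]))
im=cams.snapshot("wrist");cv2.imwrite("pics/c.png",im[:,:,::-1])
```

```text
0.042 ['-66.0 7', '-70.5 6', '-75.5 -11', '-82.0 3', '-99.0 4', '-106.0 6']
0.042 ['-66.5 7', '-70.5 5', '-75.5 -10', '-84.5 3', '-99.0 4', '-106.0 6']
0.041 ['-66.0 7', '-71.0 5', '-75.5 -10']
[ 0.4784338  -0.73609903 -0.25900644] [-0.88272388 -0.4439108   0.12952376] [ 0.02376683 -0.1196234  -0.06410005] 0.035075798600480185 5.2333 [ 0.50559154 -0.21845614  0.08598257] [[ 0.50559495 -0.21847336  0.086     ]]
```

View pics/c.png

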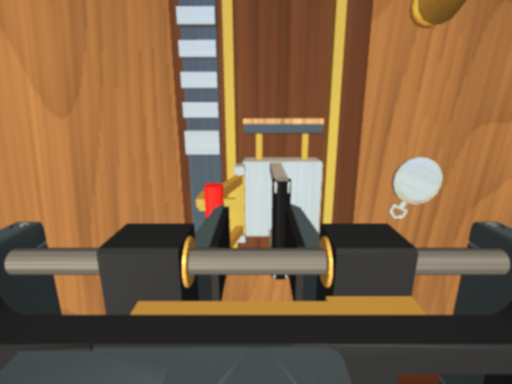

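Run:
```python
from h import *
im=cams.snapshot("side")[:,:,::-1]
a=cv2.resize(im[140:300,170:350],(675,600),interpolation=cv2.INTER_CUBIC);cv2.imwrite("pics/d_side.png",a)
c=cv2.imread("pics/c.png")[140:290,150:350];cv2.imwrite("pics/c_zoom.png",cv2.resize(c,(800,600),interpolation=cv2.INTER_CUBIC))
s=arm.state();print(s['gripper_width'],s['ft_force'],s['clock'])
p=cams.camera_params("wrist")
print(proj(c2w(POSE,[[-.0495,-.14,.104],[-.036,-.14,.104],[-.0495,-.11,.104],[-.036,-.11,.104],[-.006,-.14,.105],[-.006,-.106,.105],[-.0222,-.14,.086],[-.0222-.0175,-.14+.016,.086],[-.0222-.0175,-.14+.016,.105]]),p))
```

```text
0.03455338901154358 [ 0.14354464 -0.38221256 -0.49670907] 5.3333
[[215.55072715 226.25959653]
 [235.77784823 226.26377154]
 [213.79522738 182.59262398]
 [234.8790132  182.59447432]
 [280.85458111 226.85335499]
 [282.01257414 176.83826908]
 [256.51177575 216.74050621]
 [231.9721603  195.64211994]
 [229.49875981 203.89896808]]
```

View pics/d_side.png

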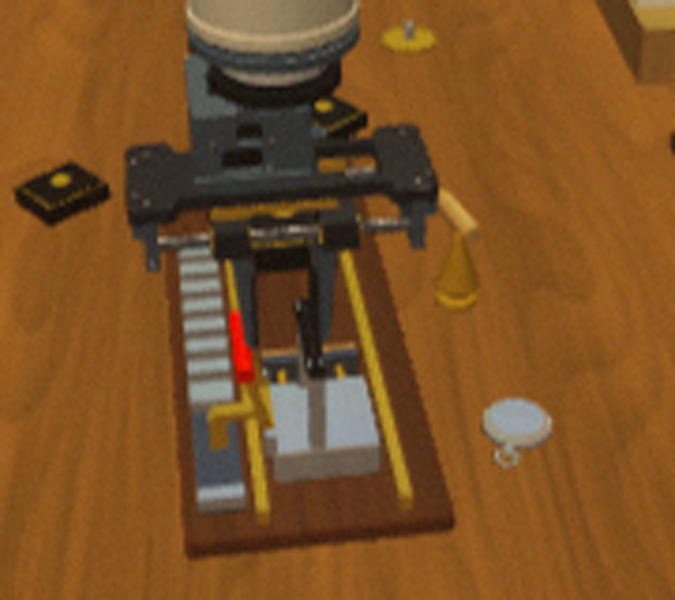

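View pics/c_zoom.png

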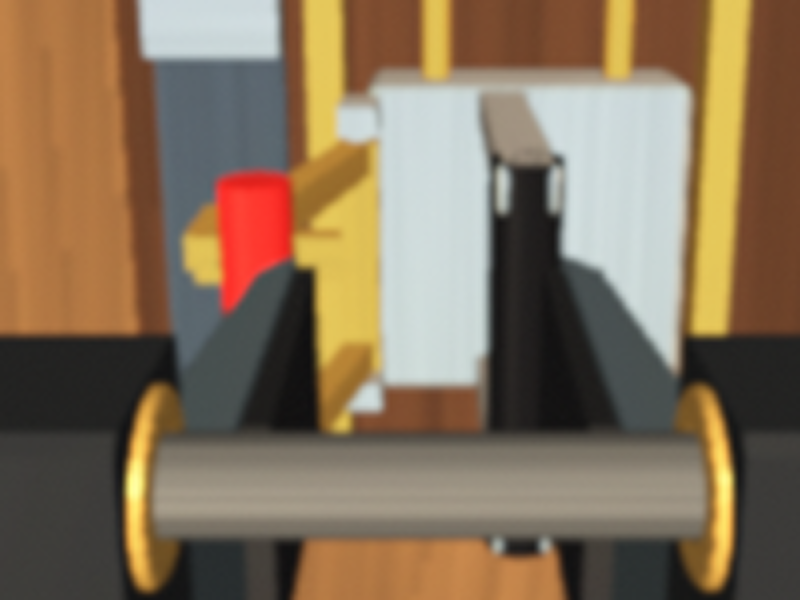

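Run:
```python
from h import *
ps=cams.camera_params("side");p=cams.camera_params("wrist")
s=arm.state();e=s['eef_pos'];print(e,s['gripper_width'])
for dy in(-.0175,.0175):
  for dx in (-.016,.016):
    for z in (.086,.105,.125):
      q=c2w(POSE,[-.0222+dy,-.14+dx,z])
      a=(proj(q,ps)[0]-[170,140]+.5)*3.75;b=(proj(q,p)[0]-[150,140]+.5)*4
      print(dy,dx,z,a.round(),b.round())
b=c2w(POSE,[[-.0495,-.17,.104],[-.0495,-.11,.104],[-.006,-.174,.105],[-.006,-.106,.105]])
print(((proj(b,ps)-[170,140]+.5)*3.75).round())
```

```text
[ 0.50559318 -0.21846279  0.08599576] 0.03455338901154358
-0.0175 -0.016 0.086 [259. 379.] [334. 390.]
-0.0175 -0.016 0.105 [258. 356.] [325. 437.]
-0.0175 -0.016 0.125 [257. 330.] [313. 498.]
-0.0175 0.016 0.086 [255. 348.] [330. 225.]
-0.0175 0.016 0.105 [254. 325.] [320. 258.]
-0.0175 0.016 0.125 [252. 300.] [307. 300.]
0.0175 -0.016 0.086 [314. 374.] [522. 390.]
0.0175 -0.016 0.105 [314. 351.] [531. 437.]
0.0175 -0.016 0.125 [313. 325.] [542. 498.]
0.0175 0.016 0.086 [308. 343.] [526. 225.]
0.0175 0.016 0.105 [308. 320.] [536. 258.]
0.0175 0.016 0.125 [307. 295.] [548. 300.]
[[244. 373.]
 [237. 314.]
 [315. 369.]
 [302. 303.]]
```

Run:
```python
from h import *
arm.command_gripper(.091)
im=cams.snapshot("side")[:,:,::-1]
cv2.imwrite("pics/e_side.png",cv2.resize(im[170:270,200:320],(720,600),interpolation=cv2.INTER_CUBIC))
im=cams.snapshot("wrist")[:,:,::-1]
cv2.imwrite("pics/e_wrist.png",cv2.resize(im[140:340,100:400],(800,533),interpolation=cv2.INTER_CUBIC))
s=arm.state();print(s['gripper_width'],s['clock'])
```

```text
0.09106184668462174 6.3917
```

View pics/e_side.png

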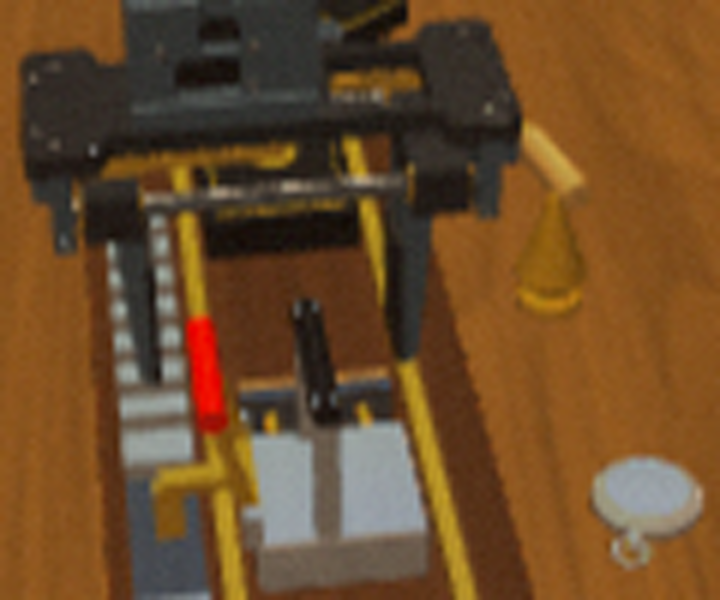

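View pics/e_wrist.png

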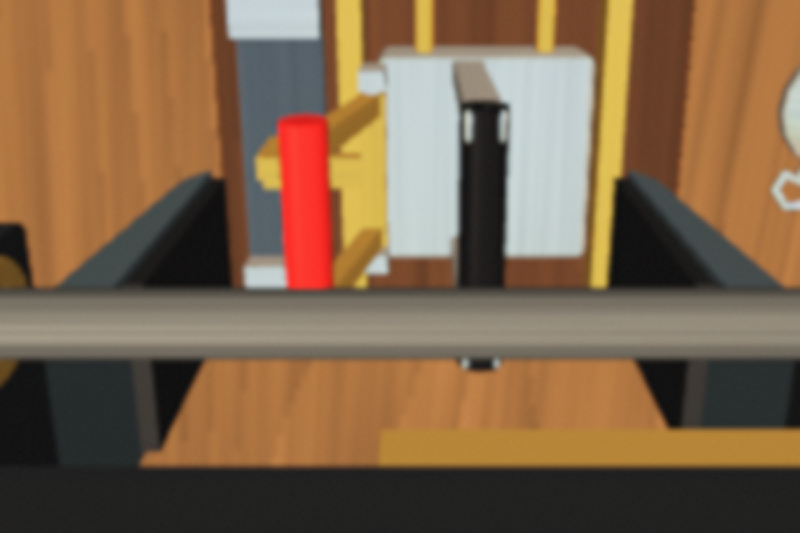

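Run:
```python
from h import *
ps=cams.camera_params("side");p=cams.camera_params("wrist")
for x in (-.0677,.0233):
  for z in (.086,.1,.11,.12):
    q=c2w(POSE,[[x,-.156,z],[x,-.124,z]])
    print(x,z,((proj(q,ps)-[200,170]+.5)*6).round().tolist(),((proj(q,p)-[100,140]+.5)*2.667).round().tolist())
```

```text
-0.0677 0.086 [[164.0, 434.0], [159.0, 383.0]] [[255.0, 260.0], [249.0, 150.0]]
-0.0677 0.1 [[162.0, 406.0], [157.0, 356.0]] [[244.0, 283.0], [237.0, 166.0]]
-0.0677 0.11 [[161.0, 386.0], [155.0, 336.0]] [[235.0, 301.0], [227.0, 178.0]]
-0.0677 0.12 [[159.0, 366.0], [154.0, 316.0]] [[225.0, 321.0], [216.0, 192.0]]
0.0233 0.086 [[393.0, 412.0], [381.0, 362.0]] [[582.0, 260.0], [589.0, 150.0]]
0.0233 0.1 [[393.0, 384.0], [381.0, 335.0]] [[593.0, 283.0], [601.0, 166.0]]
0.0233 0.11 [[393.0, 364.0], [381.0, 315.0]] [[602.0, 301.0], [610.0, 178.0]]
0.0233 0.12 [[393.0, 344.0], [381.0, 295.0]] [[612.0, 321.0], [621.0, 192.0]]
```

Run:
```python
from h import *
y=-.1405
print(arm.move_l(c2w(POSE,[-.0222,y,.061])[0],feed=.06,max_force=8))
f0=arm.state()['ft_force']
arm.command_gripper(.035,20)
s=arm.state();print(f0,s['ft_force'],s['torque'],s['gripper_width'],s['clock'],s['eef_pos'])
im=cams.snapshot("wrist")[:,:,::-1]
cv2.imwrite("pics/f_wrist.png",cv2.resize(im[140:340,100:400],(800,533),interpolation=cv2.INTER_CUBIC))
```

```text
False
[ 0.92933564 -0.78341547 -0.33229655] [ 4.52351227  3.27727817 -0.97060994] [ 0.41434447 -0.51037507  0.04019911] 0.041213214762806524 7.7833 [ 0.50623376 -0.21888678  0.06114108]
```

View pics/f_wrist.png

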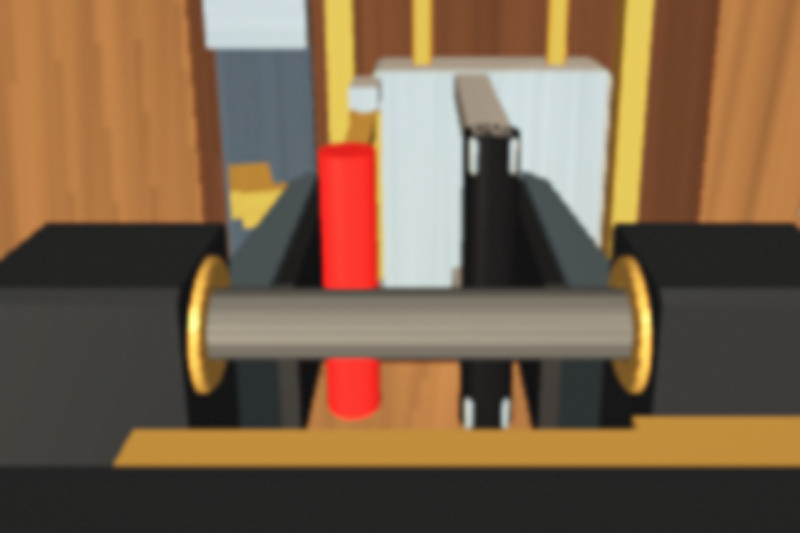

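```bash
cat >> h.py <<'E'
def edges(im,p,z,x0,x1,y0,y1,thr=3):
    X,Y=np.meshgrid(np.arange(x0,x1,.0005),np.arange(y1,y0,-.0005))
    uv=proj(c2w(POSE,np.c_[X.ravel(),Y.ravel(),np.full(X.size,z)]),p).astype(np.float32)
    r=cv2.remap(im,uv[:,0].reshape(X.shape),uv[:,1].reshape(X.shape),cv2.INTER_CUBIC)
    c=cv2.GaussianBlur(cv2.cvtColor(r,cv2.COLOR_BGR2GRAY).astype(float).mean(1).reshape(-1,1),(1,9),2).ravel();d=np.gradient(c)
    return [("%.1f %.0f"%((y1-i*.0005)*1e3,d[i])) for i in range(4,len(d)-4) if abs(d[i])>thr and abs(d[i])==abs(d[i-4:i+5]).max()]
def rel(): # TCP in cradle mm
    s=arm.state(); return (w2c(POSE,s['eef_pos'])*1e3).round(2), w2c([0,0,POSE[2]],s['ft_force']).round(1), round(s['gripper_width']*1e3,2), s['clock']
def look(name,y):
    p=cams.camera_params("wrist");im=cams.snapshot("wrist")[:,:,::-1]
    cv2.imwrite(f"pics/{name}.png",cv2.resize(im[:340,100:400],(600,680),interpolation=cv2.INTER_CUBIC)[:600])
    print("strip",edges(im,p,.028,-.078,-.066,y-.03,.12,5)); print("body",edges(im,p,.042,.012,.03,y,y+.09,3))
E
python3 - <<'E'
from h import *
print(rel())
x=-.0216
y0=-.1405
look("g0",y0)
for t in (.06,.12,.15,.1745):
    st=arm.move_l(c2w(POSE,[x,y0+t,.061])[0],feed=.05,max_force=16); print(t,st,*rel())
    if st: break
look("g1",y0+t)
E
```

```text
(array([ -21.58, -140.45]), array([4.9, 2.8]), 41.41, 7.8333)
strip ['9.5 41', '1.5 -22', '-10.0 19', '-22.5 -21', '-34.0 19', '-46.5 -19', '-58.0 19', '-70.5 -19', '-81.5 17', '-102.5 -18', '-148.0 7', '-160.0 -7']
body ['-71.0 19', '-75.5 -16', '-84.0 4', '-103.0 7', '-106.5 8']
0.06 False [-21.61 -80.85] [-1.4 -3.8] 41.53 9.2333
0.12 False [-21.75 -20.52] [-2.1 -3.4] 41.16 10.5833
0.15 False [-21.83   9.67] [-1.9 -0.7] 41.15 11.3333
0.1745 False [-21.84  34.26] [-2.3 -1.2] 41.28 11.975
strip ['86.0 20', '73.0 -18', '63.0 14', '49.0 -18', '39.0 10', '35.0 -8', '26.5 7']
body ['111.5 25', '108.5 -25', '103.5 29', '99.0 -16', '90.5 4', '72.0 7', '68.0 8']
```

View pics/g1.png

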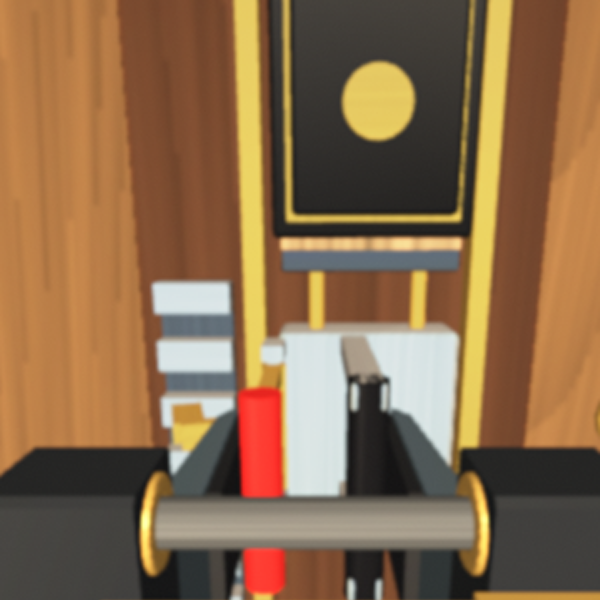

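Run:
```python
from h import *
print(arm.move_l(c2w(POSE,[-.0216,.0447,.061])[0],feed=.03,max_force=16),*rel())
look("h1",.0447)
# light grip to feel the lever
arm.command_gripper(.035,3); arm.wait(.3); print(rel())
```

```text
False [-21.86  44.61] [-2.2 -4.5] 41.12 12.5333
strip ['86.5 19', '73.0 -18', '62.5 13', '49.0 -17', '37.0 7', '25.0 -7']
body ['114.7 26', '111.7 -25', '106.7 29', '102.2 -16', '93.7 3', '82.2 7', '78.7 8']
(array([-23.1 ,  44.91]), array([-6.4, -3.5]), 49.2, 13.2167)
```

View pics/h1.png

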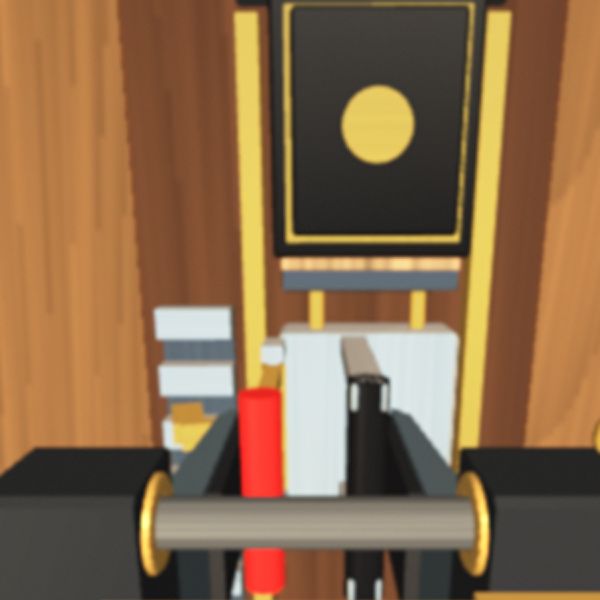

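Run:
```python
from h import *
arm.command_gripper(.075,20); arm.wait(.2); print(rel())
look("i1",.0447)
```

```text
(array([-21.46,  44.68]), array([-0.2, -0.4]), 74.79, 14.0)
strip ['86.5 19', '73.0 -18', '63.0 13', '52.0 -12']
body ['114.7 25', '111.7 -24', '106.7 29', '102.2 -16', '93.7 4', '82.2 7', '78.7 9']
```

View pics/i1.png

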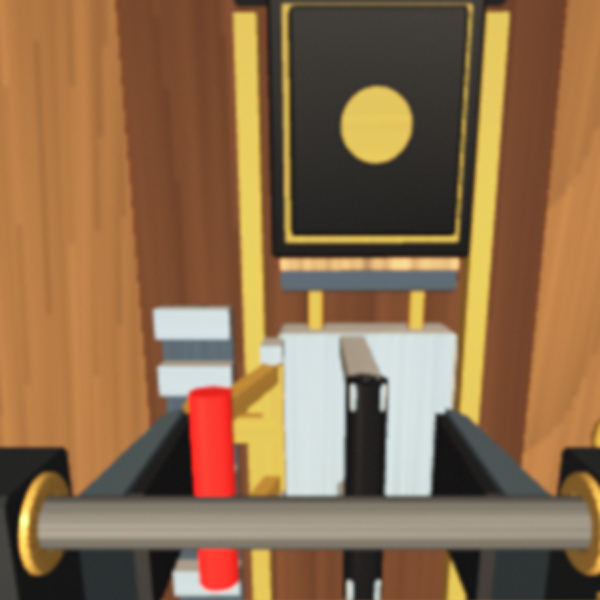

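Run:
```python
from h import *
arm.command_gripper(.091,20)
print(arm.move_l(c2w(POSE,[-.0216,.0447,.18])[0],feed=.1,max_force=10))
print(arm.move_l(c2w(POSE,[-.0216,-.02,.25])[0],feed=.15),*rel())
p=cams.camera_params("wrist");im=cams.snapshot("wrist")[:,:,::-1]
cv2.imwrite("pics/j.png",cv2.resize(im,(800,600),interpolation=cv2.INTER_CUBIC))
for x in (-.0495,-.041,-.036): print(x,proj(c2w(POSE,[[x-.0007,.074,.104],[x-.0007,.015,.104]]),p)*800/512)
X=c2w(POSE,[[-.0007,.195,.055]]);print(proj(X,p)*800/512)
print("slate top z45",edges(im,p,.045,.0,.03,.08,.24,3)); print("slate/stop z15", edges(im,p,.045,-.034,-.028,.08,.24,3))
t=cams.snapshot("top")[:,:,::-1];cv2.imwrite("pics/j_top.png",cv2.resize(t[155:280,150:350],(800,500),interpolation=cv2.INTER_CUBIC))
```

```text
False
False [-22.05 -19.5 ] [ 0.  -0.1] 90.91 16.6333
-0.0495 [[362.5203136  146.57035707]
 [364.27836683 228.35315255]]
-0.041 [[374.24918548 146.5668496 ]
 [375.48087507 228.35357055]]
-0.036 [[381.14905049 146.56478622]
 [382.07106802 228.35381646]]
[[429.55072276 -16.94659844]]
slate top z45 ['187.5 14', '163.0 4', '140.0 -5', '114.0 16', '110.5 -14', '106.5 20', '101.5 -12', '95.0 -4', '91.5 4']
slate/stop z15 ['187.5 20', '114.5 6', '110.5 -11', '106.5 19', '101.5 -11', '94.5 -5']
```

View pics/j.png

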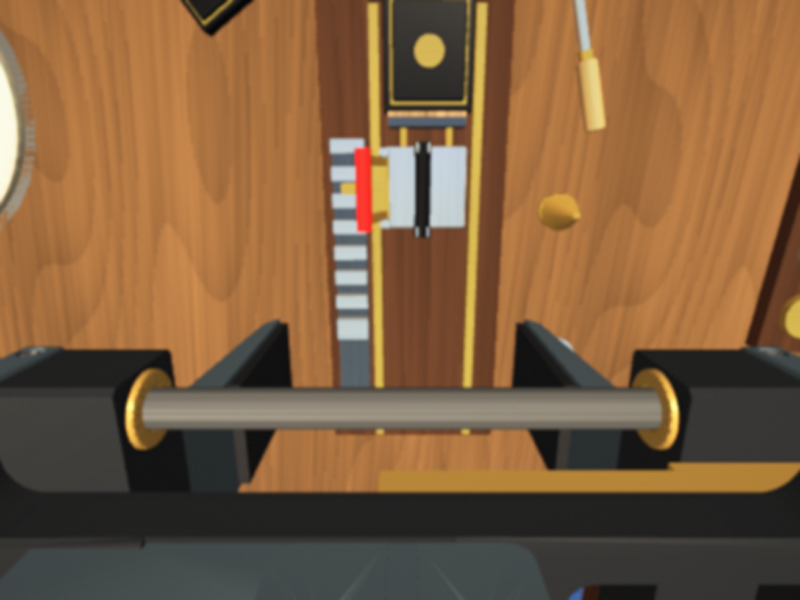

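View pics/j_top.png

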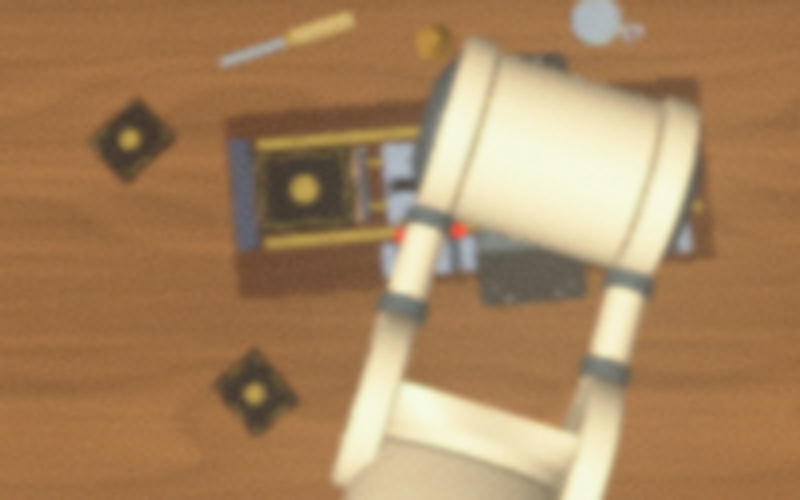

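Run:
```python
from h import *
pt=cams.camera_params("top")
print('slate',w2c(POSE,pix2z(((304+.5)/4-.5+150,(188+.5)/4-.5+155),pt,.045)))
arm.move_l(c2w(POSE,[-.0216,.075,.25])[0],feed=.15)
p=cams.camera_params("wrist");im=cams.snapshot("wrist")[:,:,::-1]
cv2.imwrite("pics/k.png",cv2.resize(im[:240,150:400],(625,600),interpolation=cv2.INTER_CUBIC))
print("slate",edges(im,p,.045,.02,.03,.09,.25,3)); print("stop z55",edges(im,p,.055,-.045,.045,.15,.25,3),edges(im,p,.035,-.045,-.04,.15,.25,3))
```

```text
slate [-0.00050301  0.15248491]
slate ['217.5 -5', '197.0 10', '193.5 -13', '190.5 10', '187.0 -10', '116.0 11', '112.0 -12', '107.5 20', '102.5 -11']
stop z55 ['215.5 -4', '192.5 -9', '189.0 8', '185.5 -6', '162.0 3'] ['219.0 -5', '199.0 -8', '191.0 11']
```

View pics/k.png

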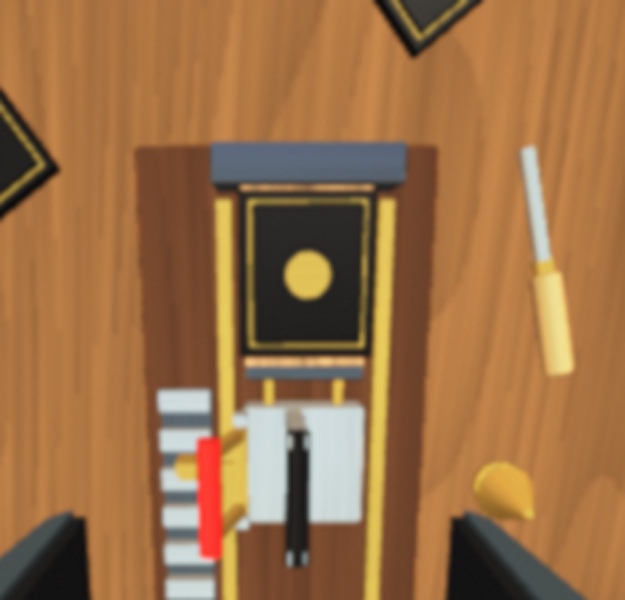

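Run:
```python
from h import *
print(rel()); arm.wait(.3); print(arm.hand_in()); print(arm.state()['clock'])
```

```text
(array([-21.51,  74.38]), array([-0.2, -0.1]), 90.87, 17.5667)
the job is handed in; nothing more can be done
None
the job is handed in; nothing more can be done
```

The slate is clamped against the end stop with the tooth down in the right notch, and I handed the job in at about 18 s. No verdict is reported.

**What I did:** I squeezed the lever with 20 N and slid the frame about 185 mm to where the wrist camera showed the notch. I let go there, and the tooth dropped in on the first try, so no search was needed. The arm then backed off upward.

**Last checks:**
- **Lever:** the red bar sits where it should when fully let go, about 43.7 mm from the black bar (43.5 mm expected). The tooth is in the second notch from the strip's +y end, the one for 0.212.
- **Frame:** its value is about 0.211 m, by camera. The strip turned out to be fitted about 1 mm toward −y, within camera error.
- **Slate:** it lies up against the stop face in the pictures, with its centre measured at about y = +0.152 m by the top camera, which is good to about 2 mm.
- **Pad:** it is pressed in about 9 mm, which by the given spring is about 4 N. I had no direct reading of that force.
- **Surroundings:** the bystanders in view look unmoved, though I did not measure them. The robot touches nothing.

**What disagreed:**
- **Fingertips:** they were about 27 mm higher than the reported TCP. My first grip at the given height closed above the bars and touched nothing. Going 25 mm lower fixed it.
- **Light-grip feel:** feeling the lever with a 3 N grip gave 49.2 mm, which looked like the tooth on a land. Opening the fingers and looking showed it fully down.

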